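Keep the cup warm: press three keys in order

TASK

Set the cup to keep warm: with the fingertips lightly press down first the wide paddle on the oblong socket block, then the round key on the cup warmer's pod, then the domed top of the drum-shaped timer, each fully down, where it stays by itself. Keep strictly to that order and press gently, as on a lamp switch. Only touch the keys: do not grip, lift or shove the appliances, leave the cup standing on the warmer and all the other tableware where it is, and finish with the hand clear.

Things in the scene. Friction and masses are not known exactly. Their poses are not given: they have to be found in the camera images.
- block: oblong ivory battery socket block lying on the table, 130 (own x) x 62 (own y) x 36 mm high, about 0.7 kg, loose; origin at the centre of its underside, z up. A round socket face 42 mm across is drawn at its +x end, the wide paddle stands at its -x end
- block_press (a point): centre of the top face of the block's paddle: a flat rectangular key, 44 (x) x 34 mm (y), 30 mm from the block's centre towards its own -x; its top starts 50 mm above the table (14 mm proud of the block). The point moves down with the paddle
- warmer: ivory cup warmer lying on the table: slab 150 (own x) x 92 (own y) x 14 mm, about 0.7 kg, loose; origin at the centre of its underside, z up. Round metal plate 86 mm across centred 28 mm towards its +x, top 17 mm above the table, with a cup standing on it; control pod 46 x 64 mm, 36 mm high, at its -x end
- warmer_press (a point): centre of the top face of the warmer's round key, 32 mm across, on the pod, 50 mm from the warmer's centre towards its own -x; its top starts 50 mm above the table (14 mm proud of the pod). The point moves down with the key
- timer: ivory drum-shaped timer standing on the table, 78 mm across, 36 mm high, about 0.4 kg, loose; origin at the centre of its underside, z up; its top is a shallow dome
- timer_press (a point): crown of the timer's domed top, a key 54 mm across on the drum's axis; the crown starts 50 mm above the table (14 mm proud of the drum). The point moves down with the dome
- block_key (a joint): how far the block's paddle is pressed straight down, in m: 0 = up (start), 0.006 = fully down. It resists with about 3 N, has no return spring and stays where it is left. The key's cap sits on rubber that yields about 1 mm per 3 N, so under the finger the top sinks about 1 mm before the key moves, about 7 mm in all to have it fully down, then a few mm softly beyond; the cap comes back up when let go
- warmer_key (a joint): how far the warmer's round key is pressed straight down, in m: 0 = up (start), 0.006 = fully down. It resists with about 3 N, has no return spring and stays where it is left. The key's cap sits on rubber that yields about 1 mm per 3 N, so under the finger the top sinks about 1 mm before the key moves, about 7 mm in all to have it fully down, then a few mm softly beyond; the cap comes back up when let go
- timer_key (a joint): how far the timer's dome is pressed straight down, in m: 0 = up (start), 0.006 = fully down. It resists with about 3 N, has no return spring and stays where it is left. The key's cap sits on rubber that yields about 1 mm per 3 N, so under the finger the top sinks about 1 mm before the key moves, about 7 mm in all to have it fully down, then a few mm softly beyond; the cap comes back up when let go
- cup: small white cup without handle, 66 mm across, 62 mm high, loose, standing on the warmer's plate; origin at the centre of its underside
- mug_left: white mug, 82 mm across, 95 mm high, handle towards its own +y, loose, behind the appliances on the left (+y) side; origin at the centre of its underside
- mug_right: white mug, 82 mm across, 95 mm high, handle towards its own +y, loose, behind the appliances on the right (-y) side; origin at the centre of its underside
- sugar_bowl: white bowl, 72 mm across, 45 mm high, loose, on the robot's side of the appliances, to the left; origin at the centre of its underside
- egg_cup: small white egg cup, 48 mm across, 55 mm high, loose, on the robot's side of the appliances, to the right; origin at the centre of its underside
- jam_jar: amber glass jar with a metal cap, 66 mm across, 90 mm high, loose, behind the middle of the row; origin at the centre of its underside
- teaspoon: steel teaspoon, 140 mm long, lying loose on the right side of the table; origin under its middle
Mind the look-alikes: they are no part of the job. What is shaped like the warmer but blue is not meant.

How it is judged:
By the outcome, as a careful person would: the job done as asked, in the order asked, and still so for the second after the job is handed in, with the robot touching nothing.
It also fails if it takes over 48 s, if anything falls off the work surface, if the arm or the gripper's body presses on something with over 40 N, if the wrist force passes 120 N, or if a joint passes its speed limit or range.

ROBOT

A 6-joint arm with a two-finger parallel gripper is mounted at the origin on the work surface. World frame = base frame: x ahead of the robot, y to its left, z up, the work surface at z = 0. Lengths are in m, angles in degrees, forces in N, time in s.
With the tool pointing down it reaches from about 0.4 to 0.825 m from the base axis. Payload 7 kg.
Tool frame: the origin (TCP) lies midway between the tips of the shut fingers; the grasp point (between the pads) lies 19 mm behind it (ctrl.hold_point_z is the distance from the TCP to the grasp point, in m); z points along the fingers, y is the line along which they close (so a half turn about z gives the same grasp; the last joint's range is limited). The gripper opens to 88 mm and grips with 3 to 60 N. Pads are 19 mm wide; open, the fingers measure 130 mm over their backs; the gripper's body (78 mm by 193 mm) begins 47 mm behind the grasp point.
Start: joints at [-55.858, 20.546, 0.682, 0, -70.136, -16.507], TCP at [0.204, -0.643, 0.227] pointing down, gripper open.
Joint ranges: [-176.03, 176.03], [-82.01, 121.73], [-58.28, 71.71], [-173.87, 95.51], [-174.79, -0.11], [-173.66, 173.66]. Speed limits (degrees/s): [136.94, 136.94, 172.46, 180, 180, 180].

INTERFACE

Orientations are given as [roll, pitch, yaw] about the fixed x, y, z axes, in that order (R = Rz(yaw) Ry(pitch) Rx(roll)).
In Python, from plant import ctrl gives the robot as it stands.
- The arm moves only by the tool apply_moves, never from a script. Its argument "deltas" is a list of rows, each an object with "fingers": the finger opening in mm, from 0 to 87.6; "delta_pos": the shift along the tool's x, y, z in mm, a list of three; "angular": the turn, a rotation vector about the tool's x, y, z in degrees, a list of three. A call has 1 to 10 rows; each row is the pose to reach, as a shift and turn from the pose commanded when the call began, along the tool's axes at that moment; what a row does not reach only later rows make up. A row lasts 1/10 s, in which the tool goes at most 50 mm and 8.59 degrees, less where a joint would pass 70% of its speed; a pose out of reach is approached as far as the arm can. A call with a gripper value outside its range is refused whole. The fingers move at their own pace and stop on an object; the grip force is fixed at half the most. Time passes only in rows, so rows that repeat a pose let the fingers close. It gives the time, the measured TCP pose, the force, the opening and the grip force at its end, in the units of the state.
- ctrl.get_obs(): the state, without advancing time (a new reading comes with each control period).
- ctrl.snapshot(name): name is "scene" or "top" or "wrist"; returns the picture (400x640x3 uint8, red, green, blue); there is no depth.
- ctrl.camera_params(name): a dict with "fx", "fy", "cx", "cy" (pixels), "cam_to_world" (4x4, takes a point from camera to world coordinates); the wrist camera has in their place "mount" (4x4, takes a point from camera to tool coordinates, whose origin is the TCP and whose axes are the flange's). Camera axes: x right, y up, looking along -z (the intrinsics and any distortion apply to the point x, -y, -z); pixel columns grow to the right and rows downward; lengths in m; the calibration is good to about 2 mm. A picture is of the moment at which its call begins: read the wrist's pose just before it. camera_params takes no time and is no camera call.
- ctrl.close_job(): hands the job in; it is judged then, once.
The state is a dict: "clock": time; "joint_pos": joint angles; "qvel": joint speeds; "tau": joint torques, N m; "tool_pos": TCP position; "orientation": TCP orientation; "force": force on the tool from outside, world axes, zero at the start; "moment": the same for the moment, N m; "opening": finger opening in m; "gripper_force": force on a finger pad.
Only numpy, scipy, OpenCV 4.12 (cv2) and the standard library are available. Lean on these libraries where they do the work, as an engineer would, in place of code of your own. Each camera call takes 0.05 s, during which the arm holds its last target. There are 200 camera calls.

## Working session

There is one attempt and no reset: what is moved stays moved. The work goes in short steps, Python scripts to look and compute and a tool call to move; the robot and the scene stay as the last step left them, time stands still between calls to the robot, and variables do not carry over. Pictures are saved under pics/ and viewed, at most 10 in all, crops included, and the job is handed in when it is done.

Besides the shell and the picture viewer there is one more tool, called after "Emit:" in YAML: its name, and indented under it one key for each argument. apply_moves: Moves the arm, as the interface text tells. Its arguments: {"type":"object","properties":{"deltas":{"type":"array"}},"required":["deltas"]}

```bash
mkdir -p pics; ls; python3 - <<'E'
from plant import ctrl
import cv2
for n in("top","scene"):
    im=ctrl.snapshot(n); cv2.imwrite(f"pics/{n}0.png",im[:,:,::-1])
    p=ctrl.camera_params(n); print(n,{k:(v.round(4).tolist() if hasattr(v,'round') and not isinstance(v,float) else v) for k,v in p.items()})
o=ctrl.get_obs();print(o)
E
```

```text
pics
top {'fx': 368.2725542001101, 'fy': 368.2725542001101, 'cx': 317.4907931386671, 'cy': 201.66285551120728, 'cam_to_world': [[-0.0474, 0.9725, -0.2279, 0.3538], [-0.9989, -0.0471, 0.0067, -0.1016], [-0.0043, 0.228, 0.9737, 0.8373], [0.0, 0.0, 0.0, 1.0]]}
scene {'fx': 488.1222971794144, 'fy': 488.1222971794144, 'cx': 309.7645428001369, 'cy': 195.47088464374067, 'cam_to_world': [[0.6818, -0.5927, 0.4287, 1.0566], [0.7315, 0.5557, -0.3951, -0.5638], [-0.0041, 0.583, 0.8125, 1.0722], [0.0, 0.0, 0.0, 1.0]]}
{'clock': 0.1, 'joint_pos': array([-5.58578340e+01,  2.05887387e+01,  6.39473677e-01, -1.78833050e-02,
       -7.01366581e+01, -1.65068388e+01]), 'qvel': array([ 0.05360197, -0.10996688,  0.24414723, -0.07912711, -0.03315592,
       -0.07177711]), 'tau': array([-2.02739117e-03, -5.84160054e+01,  2.93750542e+01,  7.01547012e+00,
        1.01073092e-02, -7.78830713e-05]), 'tool_pos': array([ 0.20433728, -0.64286751,  0.22570346]), 'orientation': array([ 1.79912841e+02, -8.29615353e-03, -1.62370755e+02]), 'force': array([-0.29479146,  0.00859748,  0.63203102]), 'moment': array([-0.03046263,  0.01468238, -0.00348211]), 'gripper_force': 0.0, 'opening': 0.08755197744055855}
```

View pics/top0.png

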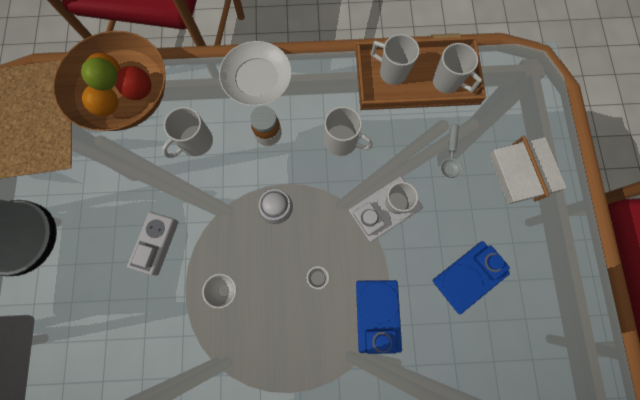

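View pics/scene0.png

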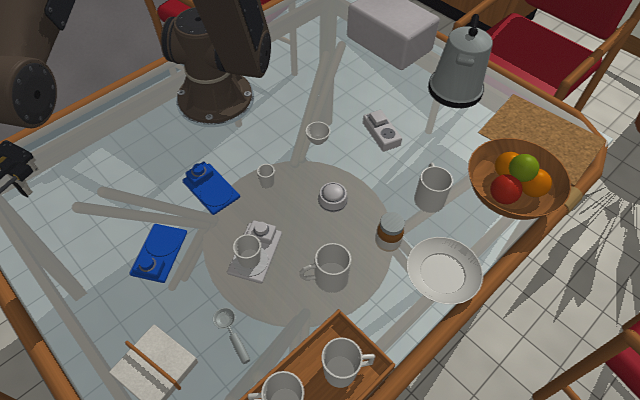

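The top view shows these candidates:
- **Ivory block:** (152,243), with its paddle at about (143,258).
- **Ivory warmer:** (385,208), with its key at about (370,216) and the cup at (402,197).
- **Timer:** (274,205).
- **Look-alikes:** blue warmers at (380,315) and (471,276). The round white bowl (219,291) and egg cup (317,278) are also not meant.

I choose the three ivory ones and will check them in a close crop.

```bash
cat > h.py <<'E'
import numpy as np, cv2
from plant import ctrl
def ray(n,u,v):
    p=ctrl.camera_params(n);T=np.array(p["cam_to_world"])
    d=np.array([(u-p["cx"])/p["fx"],-(v-p["cy"])/p["fy"],-1.])
    return T[:3,3],T[:3,:3]@d
def plane(n,u,v,z):
    o,d=ray(n,u,v);return o+d*(z-o[2])/d[2]
def tri(a,b):
    (o1,d1),(o2,d2)=ray("top",*a),ray("scene",*b)
    s=np.linalg.lstsq(np.c_[d1,-d2],o2-o1,rcond=None)[0]
    p,q=o1+s[0]*d1,o2+s[1]*d2
    return (p+q)/2,np.linalg.norm(p-q)
E
python3 - <<'E'
from h import *
t=cv2.imread("pics/top0.png");s=cv2.imread("pics/scene0.png")
def crop(im,u,v): return cv2.resize(im[v-32:v+32,u-32:u+32],None,fx=4,fy=4,interpolation=cv2.INTER_CUBIC)
m=np.vstack([np.hstack([crop(t,*c) for c in((152,243),(380,210),(274,205))]),np.hstack([crop(s,*c) for c in((382,130),(258,245),(333,196))])])
cv2.imwrite("pics/crop.png",m)
for n,c in(("block",((143,258),(374,118))),("warm",((370,216),(261,229))),("timer",((274,202),(333,193)))):
    print(n,tri(*c),plane("top",*c[0],.05),plane("scene",*c[1],.05))
E
```

```text
block (array([0.43365721, 0.27332315, 0.03521034]), np.float64(0.005247010834462272)) [0.43329664 0.26903065 0.05      ] [0.44219609 0.25838626 0.05      ]
warm (array([ 0.50312556, -0.22042331,  0.03911613]), np.float64(0.0017308470959198053)) [ 0.50061873 -0.21951502  0.05      ] [ 0.50944222 -0.22333516  0.05      ]
timer (array([ 0.54544637, -0.00986962,  0.03556601]), np.float64(3.638151419628791e-05)) [ 0.54198727 -0.01153655  0.05      ] [ 0.55257049 -0.01756522  0.05      ]
```

View pics/crop.png

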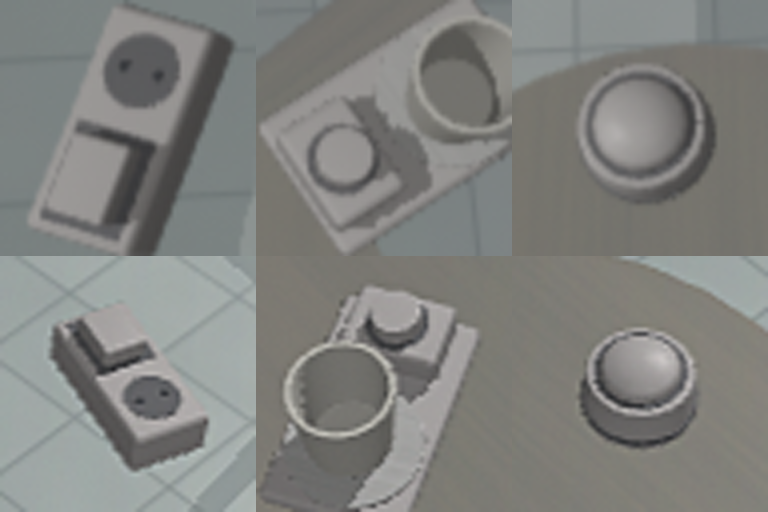

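The crop confirms all three are ivory. Top view: paddle face centre (141.5,255.5), round key (369.7,217), dome rim (274.3,204.2). Scene view: (378.8,116.3), (261,228.5), (333.2,192).

```bash
python3 - <<'E'
from h import *
for n,c,z in(("block",((141.5,255.5),(378.75,116.25)),.05),("warm",((369.7,217),(261,228.5)),.05),("timer",((274.3,204.2),(333.2,192)),.038)):
    r=tri(*c);print(n,r[0].round(4),r[1].round(4),plane("top",*c[0],z).round(4),plane("scene",*c[1],z).round(4))
# block dims check: socket centre at z=.036, paddle-> 30+~37 mm
a=plane("top",120+141/4,211+71/4,.036);b=plane("top",141.5,255.5,.05);print("sock",a,a-b,np.hypot(*(a-b)[:2]), "scene",plane("scene",350+153/4,98+142/4,.036))
# timer width
print(np.linalg.norm(plane("top",242+68/4,205,.036)-plane("top",242+195/4,205,.036)))
for k in range(0): pass
cs=[(70,133),(128,145),(103,222),(47,208)]
P=np.array([plane("top",120+x/4,211+y/4,.05) for x,y in cs]);print(P.round(4),np.linalg.norm(P-np.roll(P,-1,0),axis=1))
E
```

```text
block [0.4407 0.2793 0.0402] 0.0042 [0.4387 0.2725 0.05  ] [0.4469 0.2737 0.05  ]
warm [ 0.5013 -0.2194  0.0381] 0.0024 [ 0.4984 -0.2187  0.05  ] [ 0.5083 -0.2224  0.05  ]
timer [ 0.5419 -0.0084  0.034 ] 0.0043 [ 0.5398 -0.0107  0.038 ] [ 0.5447 -0.0085  0.038 ]
sock [0.49751425 0.25251092 0.036     ] [ 0.05877049 -0.0200337  -0.014     ] 0.062091216920533154 scene [0.50376928 0.25383814 0.036     ]
0.07087474621572716
[[0.4632 0.2826 0.05  ]
 [0.4553 0.2512 0.05  ]
 [0.4151 0.2621 0.05  ]
 [0.4239 0.2922 0.05  ]] [0.03242468 0.04159227 0.0313522  0.04045627]
```

Emit:
apply_moves:
  deltas:
    - {"fingers":0,"delta_pos":[-41,31,0],"angular":[0,0,0]}
    - {"fingers":0,"delta_pos":[-82,62,0],"angular":[0,0,0]}
    - {"fingers":0,"delta_pos":[-123,93,0],"angular":[0,0,0]}
    - {"fingers":0,"delta_pos":[-164,124,0],"angular":[0,0,0]}
    - {"fingers":0,"delta_pos":[-205,155,0],"angular":[0,0,0]}
    - {"fingers":0,"delta_pos":[-246,186,0],"angular":[0,0,0]}
    - {"fingers":0,"delta_pos":[-287,217,0],"angular":[0,0,0]}
    - {"fingers":0,"delta_pos":[-328,249,0],"angular":[0,0,0]}
    - {"fingers":0,"delta_pos":[-369,280,0],"angular":[0,0,0]}
    - {"fingers":0,"delta_pos":[-400,304,0],"angular":[0,0,0]}

```text
clock: 1.1
tool_pos: [0.4928, -0.2324, 0.2265]
orientation: [180.0, -0.0, -162.4]
force: [1.2, -0.5, -0.5]
opening: 0.0133
gripper_force: 0.0
```

```bash
cat >> h.py <<'E'
from scipy.spatial.transform import Rotation as Rn
def wsnap(f):
    o=ctrl.get_obs();im=ctrl.snapshot("wrist");cv2.imwrite(f"pics/{f}.png",im[:,:,::-1])
    print("pose",o["clock"],o["tool_pos"].round(4),o["orientation"].round(2),o["force"].round(2))
    return o
def wplane(pos,rpy,u,v,z):
    p=ctrl.camera_params("wrist");M=np.array(p["mount"]);R=Rn.from_euler("xyz",rpy,degrees=True).as_matrix()
    d=R@M[:3,:3]@np.array([(u-p["cx"])/p["fx"],-(v-p["cy"])/p["fy"],-1.]);o=R@M[:3,3]+pos
    return o+d*(z-o[2])/d[2]
def go(x,y,z):
    o=ctrl.get_obs();R=Rn.from_euler("xyz",o["orientation"],degrees=True).as_matrix()
    print("delta mm",(R.T@(np.array([x,y,z])-o["tool_pos"])*1000).round(1))
E
python3 - <<'E'
from h import *
wsnap("w1");print(ctrl.camera_params("wrist"));go(.45,.27,.22);go(.54,-.01,.22)
E
```

```text
pose 1.1 [ 0.4928 -0.2324  0.2265] [ 180.     -0.   -162.35] [ 1.2  -0.45 -0.51]
{'fx': 283.08412146109566, 'fy': 283.08412146109566, 'cx': 313.492776654453, 'cy': 200.79913671801148, 'mount': array([[ 1.97440346e-03,  9.55635102e-01,  2.94546523e-01,
         7.99422308e-02],
       [ 9.99997743e-01, -2.11790238e-03,  1.68200445e-04,
         3.74576421e-05],
       [ 7.84559033e-04,  2.94545526e-01, -9.55637126e-01,
        -1.58240843e-01],
       [ 0.00000000e+00,  0.00000000e+00,  0.00000000e+00,
         1.00000000e+00]])}
delta mm [-107.7  488.6    6.7]
delta mm [-107.9  194.5    6.6]
```

View pics/w1.png

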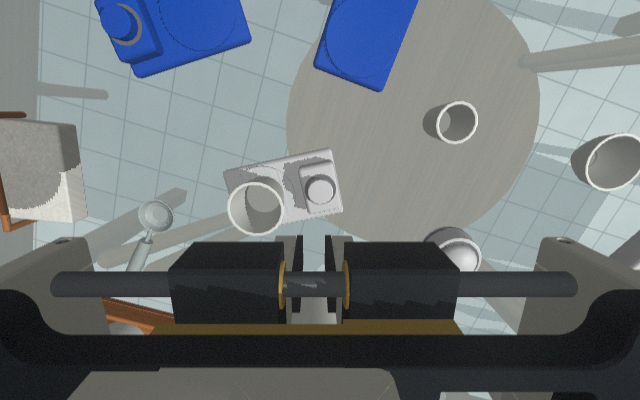

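The ivory warmer's key is at (320,190) in the wrist view, and the cup is at (255,208). Next I look from above the timer, then the block.

Emit:
apply_moves:
  deltas:
    - {"fingers":0,"delta_pos":[-22,39,0],"angular":[0,0,0]}
    - {"fingers":0,"delta_pos":[-44,78,0],"angular":[0,0,0]}
    - {"fingers":0,"delta_pos":[-66,117,0],"angular":[0,0,0]}
    - {"fingers":0,"delta_pos":[-88,156,0],"angular":[0,0,0]}
    - {"fingers":0,"delta_pos":[-108,195,0],"angular":[0,0,0]}
    - {"fingers":0,"delta_pos":[-108,195,0],"angular":[0,0,0]}
    - {"fingers":0,"delta_pos":[-108,195,0],"angular":[0,0,0]}

```text
clock: 1.85
tool_pos: [0.5359, -0.0148, 0.2261]
orientation: [180.0, -0.1, -162.2]
force: [-0.3, -0.1, -0.0]
opening: 0.0002
gripper_force: 0.0
```

```bash
python3 - <<'E'
from h import *
print("warm",wplane([.4928,-.2324,.2265],[180,0,-162.35],320,190,.05))
wsnap("w2");go(.45,.27,.22)
E
```

```text
warm [ 0.49935395 -0.22201665  0.05      ]
pose 1.85 [ 0.5359 -0.0148  0.2261] [ 1.7999e+02 -5.0000e-02 -1.6223e+02] [-0.3  -0.13 -0.05]
delta mm [ -5.1 298.2   6.2]
```

Emit:
apply_moves:
  deltas:
    - {"fingers":0,"delta_pos":[0,42,0],"angular":[0,0,0]}
    - {"fingers":0,"delta_pos":[0,84,0],"angular":[0,0,0]}
    - {"fingers":0,"delta_pos":[0,126,0],"angular":[0,0,0]}
    - {"fingers":0,"delta_pos":[0,168,0],"angular":[0,0,0]}
    - {"fingers":0,"delta_pos":[0,210,0],"angular":[0,0,0]}
    - {"fingers":0,"delta_pos":[0,252,0],"angular":[0,0,0]}
    - {"fingers":0,"delta_pos":[0,294,0],"angular":[0,0,0]}
    - {"fingers":0,"delta_pos":[0,294,0],"angular":[0,0,0]}
    - {"fingers":0,"delta_pos":[0,294,0],"angular":[0,0,0]}

```text
clock: 2.8
tool_pos: [0.4469, 0.264, 0.2263]
orientation: [-180.0, -0.0, -162.3]
force: [-0.1, -0.1, -0.2]
opening: 0.0005
gripper_force: 0.0
```

```bash
python3 - <<'E'
from h import *
wsnap("w3")
a=cv2.imread("pics/w2.png");b=cv2.imread("pics/w3.png")
c=lambda im:cv2.resize(im[120:280,220:420],None,fx=2,fy=2)
cv2.imwrite("pics/w23.png",np.hstack([c(a),c(b)]))
E
```

```text
pose 2.8 [0.4469 0.264  0.2263] [-1.7998e+02 -4.0000e-02 -1.6234e+02] [-0.12 -0.14 -0.17]
```

View pics/w23.png

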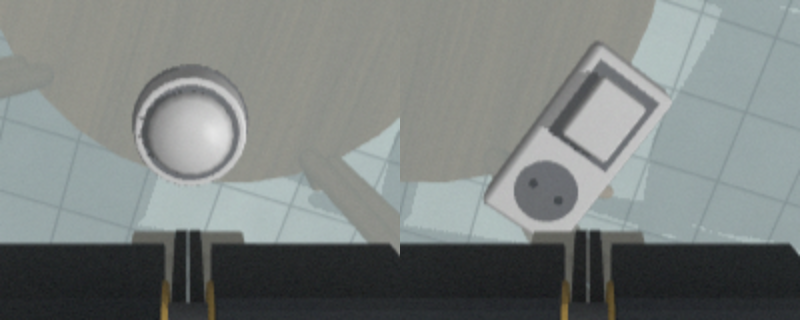

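In the crop, the paddle face is centred at (606,118), which is wrist pixel (323,179). The timer rim is centred at (190,131), which is (315,185.5).

```bash
python3 - <<'E'
from h import *
P3=([.4469,.264,.2263],[180,-.04,-162.34]);P2=([.5359,-.0148,.2261],[180,-.05,-162.23])
w=lambda P,x,y,z:wplane(*P,220+x/2,120+y/2,z)
b=w(P3,206,118,.05);s=w(P3,146,190,.036);print("block",b,"sock",s,np.hypot(*(s-b)[:2]))
C=np.array([w(P3,*c,.05) for c in((200,78),(251,103),(212,160),(162,133))]);print(np.linalg.norm(C-np.roll(C,-1,0),axis=1))
print("timer",w(P2,190,131,.036),w(P2,133,131,.036)-w(P2,247,131,.036))
go(b[0],b[1],.06)
E
```

```text
block [0.43912204 0.27349445 0.05      ] sock [0.49967157 0.25267173 0.036     ] 0.06402992499996608
[0.03412515 0.042419   0.03514746 0.04059711]
timer [ 0.54198082 -0.01091556  0.036     ] [ 0.02218159 -0.06869905  0.        ]
delta mm [  4.5  12.1 166.4]
```

Emit:
apply_moves:
  deltas:
    - {"fingers":0,"delta_pos":[4,12,40],"angular":[0,0,0]}
    - {"fingers":0,"delta_pos":[4,12,80],"angular":[0,0,0]}
    - {"fingers":0,"delta_pos":[4,12,120],"angular":[0,0,0]}
    - {"fingers":0,"delta_pos":[4,12,145],"angular":[0,0,0]}
    - {"fingers":0,"delta_pos":[4,12,160],"angular":[0,0,0]}
    - {"fingers":0,"delta_pos":[4,12,168],"angular":[0,0,0]}
    - {"fingers":0,"delta_pos":[4,12,172],"angular":[0,0,0]}
    - {"fingers":0,"delta_pos":[4,12,172],"angular":[0,0,0]}

```text
clock: 3.65
tool_pos: [0.44, 0.2741, 0.0548]
orientation: [180.0, 0.0, -162.4]
force: [-0.8, 0.8, 0.3]
opening: 0.0002
gripper_force: 0.0
```

Emit:
apply_moves:
  deltas:
    - {"fingers":0,"delta_pos":[0,0,2],"angular":[0,0,0]}
    - {"fingers":0,"delta_pos":[0,0,4],"angular":[0,0,0]}
    - {"fingers":0,"delta_pos":[0,0,6],"angular":[0,0,0]}
    - {"fingers":0,"delta_pos":[0,0,6],"angular":[0,0,0]}

```text
clock: 4.05
tool_pos: [0.4398, 0.275, 0.0489]
orientation: [180.0, 0.0, -162.3]
force: [0.9, 0.9, 2.1]
opening: 0.0005
gripper_force: 1.1
```

Contact is at about 0.049–0.05, as expected. I keep going down to about 0.0415.

Emit:
apply_moves:
  deltas:
    - {"fingers":0,"delta_pos":[0,0,1],"angular":[0,0,0]}
    - {"fingers":0,"delta_pos":[0,0,2],"angular":[0,0,0]}
    - {"fingers":0,"delta_pos":[0,0,3],"angular":[0,0,0]}
    - {"fingers":0,"delta_pos":[0,0,4],"angular":[0,0,0]}
    - {"fingers":0,"delta_pos":[0,0,5],"angular":[0,0,0]}
    - {"fingers":0,"delta_pos":[0,0,6],"angular":[0,0,0]}
    - {"fingers":0,"delta_pos":[0,0,6],"angular":[0,0,0]}

```text
clock: 4.75
tool_pos: [0.4398, 0.2749, 0.0427]
orientation: [180.0, 0.0, -162.4]
force: [0.7, 1.6, 4.6]
opening: 0.0005
gripper_force: 2.3
```

Emit:
apply_moves:
  deltas:
    - {"fingers":0,"delta_pos":[0,0,0.7],"angular":[0,0,0]}
    - {"fingers":0,"delta_pos":[0,0,1.4],"angular":[0,0,0]}
    - {"fingers":0,"delta_pos":[0,0,1.4],"angular":[0,0,0]}

```text
clock: 5.05
tool_pos: [0.4398, 0.275, 0.0416]
orientation: [180.0, 0.0, -162.3]
force: [0.1, 0.9, 8.0]
opening: 0.0006
gripper_force: 3.9
```

The paddle has hit its stop: force now rises about 3 N/mm and has reached 8 N. I lift off and cross over to the warmer.

Emit:
apply_moves:
  deltas:
    - {"fingers":0,"delta_pos":[0,0,-4],"angular":[0,0,0]}
    - {"fingers":0,"delta_pos":[0,0,-12],"angular":[0,0,0]}
    - {"fingers":0,"delta_pos":[0,0,-40],"angular":[0,0,0]}
    - {"fingers":0,"delta_pos":[0,0,-80],"angular":[0,0,0]}
    - {"fingers":0,"delta_pos":[0,0,-120],"angular":[0,0,0]}
    - {"fingers":0,"delta_pos":[0,0,-150],"angular":[0,0,0]}
    - {"fingers":0,"delta_pos":[8,-42,-150],"angular":[0,0,0]}
    - {"fingers":0,"delta_pos":[16,-84,-150],"angular":[0,0,0]}
    - {"fingers":0,"delta_pos":[24,-126,-150],"angular":[0,0,0]}
    - {"fingers":0,"delta_pos":[32,-168,-150],"angular":[0,0,0]}

```text
clock: 6.05
tool_pos: [0.4589, 0.1029, 0.1912]
orientation: [180.0, -0.1, -162.3]
force: [1.0, 0.1, -0.2]
opening: 0.0003
gripper_force: 0.0
```

Emit:
apply_moves:
  deltas:
    - {"fingers":0,"delta_pos":[8,-42,0],"angular":[0,0,0]}
    - {"fingers":0,"delta_pos":[16,-84,0],"angular":[0,0,0]}
    - {"fingers":0,"delta_pos":[24,-126,0],"angular":[0,0,0]}
    - {"fingers":0,"delta_pos":[32,-168,0],"angular":[0,0,0]}
    - {"fingers":0,"delta_pos":[40,-210,0],"angular":[0,0,0]}
    - {"fingers":0,"delta_pos":[48,-252,0],"angular":[0,0,0]}
    - {"fingers":0,"delta_pos":[56,-294,0],"angular":[0,0,0]}
    - {"fingers":0,"delta_pos":[62,-323,0],"angular":[0,0,0]}
    - {"fingers":0,"delta_pos":[62,-323,0],"angular":[0,0,0]}
    - {"fingers":0,"delta_pos":[62,-323,0],"angular":[0,0,0]}

```text
clock: 7.05
tool_pos: [0.4976, -0.2223, 0.1906]
orientation: [179.9, -0.1, -162.5]
force: [-0.1, -0.0, 0.2]
opening: 0.0002
gripper_force: 0.0
```

```bash
python3 - <<'E'
from h import *
o=wsnap("w4");go(.499,-.221,.055)
im=cv2.imread("pics/w4.png");cv2.imwrite("pics/w4c.png",cv2.resize(im[120:280,220:420],None,fx=2,fy=2))
E
```

```text
pose 7.05 [ 0.4976 -0.2223  0.1906] [ 1.7994e+02 -9.0000e-02 -1.6249e+02] [-0.12 -0.03  0.22]
delta mm [-1.400e+00  1.000e-01  1.358e+02]
```

View pics/w4c.png

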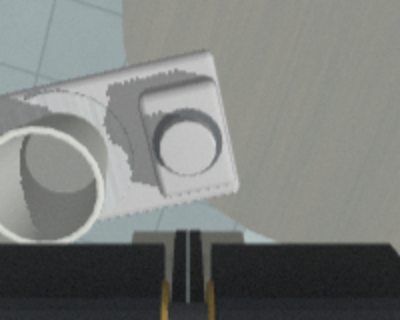

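The key is at crop (188,147), wrist pixel (314,193.5), so the tool is lined up with it. The cup sits clear on the left. Now I go down.

Emit:
apply_moves:
  deltas:
    - {"fingers":0,"delta_pos":[-1,0,40],"angular":[0,0,0]}
    - {"fingers":0,"delta_pos":[-1,0,80],"angular":[0,0,0]}
    - {"fingers":0,"delta_pos":[-1,0,110],"angular":[0,0,0]}
    - {"fingers":0,"delta_pos":[-1,0,128],"angular":[0,0,0]}
    - {"fingers":0,"delta_pos":[-1,0,136],"angular":[0,0,0]}
    - {"fingers":0,"delta_pos":[-1,0,138],"angular":[0,0,0]}
    - {"fingers":0,"delta_pos":[-1,0,140],"angular":[0,0,0]}
    - {"fingers":0,"delta_pos":[-1,0,142],"angular":[0,0,0]}
    - {"fingers":0,"delta_pos":[-1,0,142],"angular":[0,0,0]}

```text
clock: 8.0
tool_pos: [0.5004, -0.2214, 0.05]
orientation: [-180.0, 0.1, -162.4]
force: [0.5, 1.3, 0.3]
opening: 0.0007
gripper_force: 0.4
```

Emit:
apply_moves:
  deltas:
    - {"fingers":0,"delta_pos":[0,0,1],"angular":[0,0,0]}
    - {"fingers":0,"delta_pos":[0,0,2],"angular":[0,0,0]}
    - {"fingers":0,"delta_pos":[0,0,3],"angular":[0,0,0]}
    - {"fingers":0,"delta_pos":[0,0,4],"angular":[0,0,0]}
    - {"fingers":0,"delta_pos":[0,0,5],"angular":[0,0,0]}
    - {"fingers":0,"delta_pos":[0,0,6],"angular":[0,0,0]}
    - {"fingers":0,"delta_pos":[0,0,6],"angular":[0,0,0]}

```text
clock: 8.7
tool_pos: [0.5001, -0.2216, 0.0432]
orientation: [-180.0, 0.0, -162.4]
force: [2.1, 1.1, 2.7]
opening: 0.0005
gripper_force: 1.6
```

Emit:
apply_moves:
  deltas:
    - {"fingers":0,"delta_pos":[0,0,0.7],"angular":[0,0,0]}
    - {"fingers":0,"delta_pos":[0,0,1.4],"angular":[0,0,0]}
    - {"fingers":0,"delta_pos":[0,0,1.4],"angular":[0,0,0]}

```text
clock: 9.0
tool_pos: [0.5001, -0.2216, 0.0421]
orientation: [-180.0, 0.0, -162.3]
force: [1.5, 1.3, 6.6]
opening: 0.0005
gripper_force: 3.1
```

Emit:
apply_moves:
  deltas:
    - {"fingers":0,"delta_pos":[0,0,0.8],"angular":[0,0,0]}
    - {"fingers":0,"delta_pos":[0,0,0.8],"angular":[0,0,0]}

```text
clock: 9.2
tool_pos: [0.5001, -0.2216, 0.0415]
orientation: [-180.0, 0.0, -162.3]
force: [1.2, 1.7, 7.2]
opening: 0.0006
gripper_force: 4.0
```

Emit:
apply_moves:
  deltas:
    - {"fingers":0,"delta_pos":[0,0,-4],"angular":[0,0,0]}
    - {"fingers":0,"delta_pos":[0,0,-12],"angular":[0,0,0]}
    - {"fingers":0,"delta_pos":[0,0,-40],"angular":[0,0,0]}
    - {"fingers":0,"delta_pos":[0,0,-80],"angular":[0,0,0]}
    - {"fingers":0,"delta_pos":[0,0,-120],"angular":[0,0,0]}
    - {"fingers":0,"delta_pos":[0,0,-150],"angular":[0,0,0]}
    - {"fingers":0,"delta_pos":[0,0,-150],"angular":[0,0,0]}

```text
clock: 9.9
tool_pos: [0.5011, -0.2221, 0.1956]
orientation: [-179.8, 0.3, -162.3]
force: [-0.7, 0.1, -0.2]
opening: 0.0008
gripper_force: 0.0
```

```bash
python3 - <<'E'
from h import *
go(.542,-.011,.055)
E
```

```text
delta mm [-102.3  189.1  140.5]
```

Emit:
apply_moves:
  deltas:
    - {"fingers":0,"delta_pos":[-20,38,0],"angular":[0,0,0]}
    - {"fingers":0,"delta_pos":[-40,76,0],"angular":[0,0,0]}
    - {"fingers":0,"delta_pos":[-60,113,0],"angular":[0,0,0]}
    - {"fingers":0,"delta_pos":[-80,150,0],"angular":[0,0,0]}
    - {"fingers":0,"delta_pos":[-102,189,0],"angular":[0,0,0]}
    - {"fingers":0,"delta_pos":[-102,189,0],"angular":[0,0,0]}
    - {"fingers":0,"delta_pos":[-102,189,40],"angular":[0,0,0]}
    - {"fingers":0,"delta_pos":[-102,189,80],"angular":[0,0,0]}
    - {"fingers":0,"delta_pos":[-102,189,110],"angular":[0,0,0]}
    - {"fingers":0,"delta_pos":[-102,189,110],"angular":[0,0,0]}

```text
clock: 10.9
tool_pos: [0.5354, -0.0118, 0.0766]
orientation: [180.0, -0.6, -162.4]
force: [-0.5, -0.4, -0.3]
opening: 0.0
gripper_force: 0.0
```

```bash
python3 - <<'E'
from h import *
go(.542,-.011,.05)
E
```

```text
delta mm [-6.8 -1.2 26.5]
```

Emit:
apply_moves:
  deltas:
    - {"fingers":0,"delta_pos":[-2,0,8],"angular":[0,0,0]}
    - {"fingers":0,"delta_pos":[-2,0,16],"angular":[0,0,0]}
    - {"fingers":0,"delta_pos":[-2,0,22],"angular":[0,0,0]}
    - {"fingers":0,"delta_pos":[-2,0,22],"angular":[0,0,0]}
    - {"fingers":0,"delta_pos":[-2,0,22],"angular":[0,0,0]}

```text
clock: 11.4
tool_pos: [0.5417, -0.0098, 0.0595]
orientation: [-180.0, 0.0, -162.4]
force: [-0.2, -0.5, -0.2]
opening: 0.0003
gripper_force: 0.0
```

Emit:
apply_moves:
  deltas:
    - {"fingers":0,"delta_pos":[0,-1,4],"angular":[0,0,0]}
    - {"fingers":0,"delta_pos":[0,-1,7],"angular":[0,0,0]}
    - {"fingers":0,"delta_pos":[0,-1,9],"angular":[0,0,0]}
    - {"fingers":0,"delta_pos":[0,-1,10],"angular":[0,0,0]}
    - {"fingers":0,"delta_pos":[0,-1,11],"angular":[0,0,0]}
    - {"fingers":0,"delta_pos":[0,-1,12],"angular":[0,0,0]}
    - {"fingers":0,"delta_pos":[0,-1,13],"angular":[0,0,0]}
    - {"fingers":0,"delta_pos":[0,-1,14],"angular":[0,0,0]}
    - {"fingers":0,"delta_pos":[0,-1,15],"angular":[0,0,0]}
    - {"fingers":0,"delta_pos":[0,-1,15],"angular":[0,0,0]}

```text
clock: 12.4
tool_pos: [0.5418, -0.0108, 0.0438]
orientation: [180.0, -0.0, -162.4]
force: [-0.7, -1.0, 1.7]
opening: 0.0004
gripper_force: 1.1
```

Emit:
apply_moves:
  deltas:
    - {"fingers":0,"delta_pos":[0,0,1],"angular":[0,0,0]}
    - {"fingers":0,"delta_pos":[0,0,2],"angular":[0,0,0]}
    - {"fingers":0,"delta_pos":[0,0,2],"angular":[0,0,0]}

```text
clock: 12.7
tool_pos: [0.5418, -0.0108, 0.0421]
orientation: [-180.0, 0.0, -162.4]
force: [-2.8, -0.1, 5.5]
opening: 0.0003
gripper_force: 3.1
```

Emit:
apply_moves:
  deltas:
    - {"fingers":0,"delta_pos":[0,0,0.8],"angular":[0,0,0]}
    - {"fingers":0,"delta_pos":[0,0,0.8],"angular":[0,0,0]}

```text
clock: 12.9
tool_pos: [0.5419, -0.0108, 0.0415]
orientation: [-180.0, 0.0, -162.4]
force: [-2.7, -0.3, 7.8]
opening: 0.0003
gripper_force: 4.0
```

The dome has reached its stop too, at about 8 N. I lift clear, back off towards the start side and check.

Emit:
apply_moves:
  deltas:
    - {"fingers":0,"delta_pos":[0,0,-4],"angular":[0,0,0]}
    - {"fingers":0,"delta_pos":[0,0,-12],"angular":[0,0,0]}
    - {"fingers":0,"delta_pos":[0,0,-40],"angular":[0,0,0]}
    - {"fingers":0,"delta_pos":[0,0,-80],"angular":[0,0,0]}
    - {"fingers":0,"delta_pos":[0,0,-120],"angular":[0,0,0]}
    - {"fingers":0,"delta_pos":[0,0,-165],"angular":[0,0,0]}
    - {"fingers":0,"delta_pos":[0,0,-200],"angular":[0,0,0]}
    - {"fingers":0,"delta_pos":[0,0,-200],"angular":[0,0,0]}

```text
clock: 13.7
tool_pos: [0.5445, -0.0105, 0.2472]
orientation: [-179.9, 0.6, -162.3]
force: [-0.0, -0.5, -0.3]
opening: 0.0001
gripper_force: 0.0
```

Emit:
apply_moves:
  deltas:
    - {"fingers":0,"delta_pos":[25,-40,0],"angular":[0,0,0]}
    - {"fingers":0,"delta_pos":[50,-80,0],"angular":[0,0,0]}
    - {"fingers":0,"delta_pos":[75,-120,0],"angular":[0,0,0]}
    - {"fingers":0,"delta_pos":[100,-160,0],"angular":[0,0,0]}
    - {"fingers":0,"delta_pos":[125,-200,0],"angular":[0,0,0]}
    - {"fingers":0,"delta_pos":[150,-240,0],"angular":[0,0,0]}
    - {"fingers":0,"delta_pos":[175,-280,0],"angular":[0,0,0]}
    - {"fingers":0,"delta_pos":[200,-320,0],"angular":[0,0,0]}
    - {"fingers":0,"delta_pos":[225,-360,0],"angular":[0,0,0]}
    - {"fingers":0,"delta_pos":[250,-400,0],"angular":[0,0,0]}

```text
clock: 14.7
tool_pos: [0.4239, -0.4694, 0.2409]
orientation: [180.0, 0.0, -162.4]
force: [1.8, 0.6, 0.1]
opening: 0.0002
gripper_force: 0.0
```

Emit:
apply_moves:
  deltas:
    - {"fingers":0,"delta_pos":[25,-40,0],"angular":[0,0,0]}
    - {"fingers":0,"delta_pos":[50,-80,0],"angular":[0,0,0]}
    - {"fingers":0,"delta_pos":[75,-120,0],"angular":[0,0,0]}
    - {"fingers":0,"delta_pos":[100,-160,0],"angular":[0,0,0]}
    - {"fingers":0,"delta_pos":[100,-160,0],"angular":[0,0,0]}
    - {"fingers":0,"delta_pos":[100,-160,0],"angular":[0,0,0]}

```text
clock: 15.3
tool_pos: [0.3769, -0.6513, 0.2392]
orientation: [179.9, -0.0, -162.5]
force: [0.1, 0.1, 0.9]
opening: 0.0006
gripper_force: 0.0
```

```bash
python3 - <<'E'
from h import *
t=ctrl.snapshot("top")[:,:,::-1].copy();s=ctrl.snapshot("scene")[:,:,::-1].copy()
t0=cv2.imread("pics/top0.png");s0=cv2.imread("pics/scene0.png")
crop=lambda im,u,v: cv2.resize(im[v-32:v+32,u-32:u+32],None,fx=3,fy=3,interpolation=cv2.INTER_CUBIC)
T=((152,243),(380,210),(274,205));S=((382,130),(258,245),(333,196))
r=lambda im,C:np.hstack([crop(im,*c) for c in C])
d=(cv2.absdiff(t,t0).max(2)>40).astype(np.uint8)
n,_,st,_=cv2.connectedComponentsWithStats(d);print([x.tolist() for x in st[1:] if x[4]>5])
cv2.imwrite("pics/fin.png",np.vstack([r(s0,S),r(s,S),r(t,T)]));print(ctrl.get_obs()["tool_pos"])
E
```

```text
[[383, 210, 8, 9, 20], [378, 218, 3, 5, 10], [602, 241, 12, 27, 173], [152, 247, 9, 20, 41], [145, 248, 8, 19, 31], [634, 248, 6, 13, 44], [185, 261, 345, 139, 26886], [455, 307, 5, 6, 12], [617, 309, 16, 24, 253]]
[ 0.37801819 -0.64995807  0.24078149]
```

View pics/fin.png

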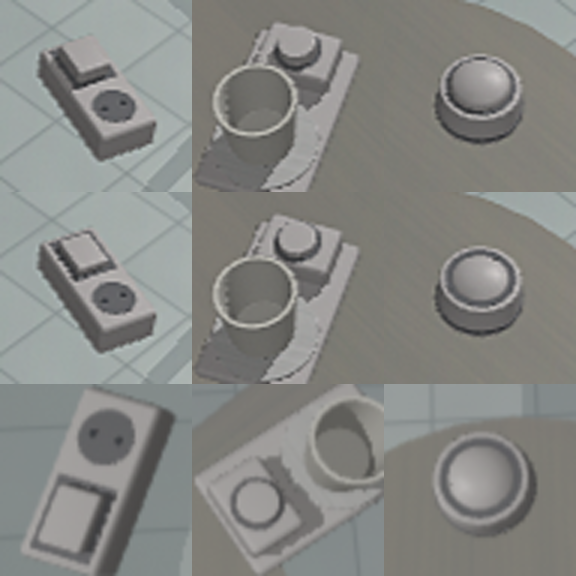

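All three keys sit lower than before. The block, warmer, cup and timer are where they were, and the hand is clear, so I hand in.

```bash
python3 -c "
from plant import ctrl
print(ctrl.close_job())"
```

```text
the job is handed in; nothing more can be done
None
```

I pressed the paddle, the warmer key and the timer dome fully down in that order, at about 8 N or less each, and handed the job in with the hand clear; in the final images the three appliances and the cup had not moved.

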